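# Turn the lamp flange by its edge and lock it in the soldering fixture

### The job

By pushing on its raised rim, turn the round flange until the notch in its edge faces the tongue of the locking slide, then push the slide fully home so that its tongue sits in the notch. The tongue may be set slightly off centre: if it stops on the flange's edge, do not force it, but ease it back, turn the flange a little and try again. Leave the flange lying flat in its fixture and do not disturb the other things on the bench.

Things in the scene. Friction and masses are not known exactly. Their poses are not given: they have to be found in the camera images.
- fixture: dark steel fixture plate fixed to the bench, 170 (x) by 250 (y) by 20 mm thick. Origin on the bench under the flange's turning axis; plate spans x -85 to 85, y -85 to 165 mm from it. z up; +y points from the flange axis out along the locking slide. A fixed grey guide (37 mm wide, y 76 to 94 mm, top 39 mm above the bench) surrounds the tongue
- flange: round aluminium lamp flange, 0.3 to 0.6 kg: disc 136 mm across, 12 mm thick, lying loose on the plate (disc top 32 mm above the bench); a pin below, 25 mm across, 14 mm long, turns in a hole of the plate with about 1 mm of play; it stays where it is left. Origin: axis, at the disc's underside. x axis points to the notch, z up. A hub 52 mm across stands in the middle, top 48 mm above the bench
- flange_mid (a point): point on the flange's axis at mid thickness of its disc, 26 mm above the bench; axes as flange
- rim_gap (a point): middle of one gap in the flange's raised rim, 52 mm from the axis, 40 mm above the bench. Rim: radius 47 to 57 mm, top 48 mm above the bench, three walls of 80 degrees with three gaps of 40 degrees (32 mm wide at radius 47), centred 60 (this one), 180 and 300 degrees about z from the notch. The disc is the gap's floor. Closed fingertips fit in a gap and can push either wall end, both ways
- notch (a point): middle of the mouth of the notch on the disc's edge, 68 mm from the flange axis, mid thickness. The only notch: a slot through the disc, straight sides, 14 mm wide, 14 mm deep. Axes as flange
- tongue_line (a point): fixed point on the fixture's centre line, 68 mm from the flange axis along its +y, 26 mm above the bench. The tongue is clamped 0 to 4.5 mm off this line, towards the fixture's +x (another setting each time, not told), and the mouth of the notch must come as much to that side
- slide (a joint): travel of the locking slide towards the flange, m: 0 back, 0.016 home (hard stop). Steel tongue 10 mm wide, 8 mm thick, square-ended, 0 to 4.5 mm off the centre line towards the fixture's +x; tip 5 mm off the flange's edge at 0: it stops on the edge at 0.005 to 0.008 unless the notch's middle is within about 1.6 mm of the tongue's. 2 N moves it; it stays put, in or out
- thumb_plate (a point): middle of the outer face (away from the flange, looking along the fixture's +y) of the slide's upright thumb plate: 36 mm wide, 12 mm thick, 22 to 65 mm above the bench; this point is 45 mm above the bench, 124 mm from the flange axis when the slide is back. Push the plate towards the flange, or pinch it (its top 25 mm is clear on both faces) to push it in or draw it back
- board_a: bystander: green circuit board 80 by 60 mm, 12 mm high, lying beside the fixture
- board_b: bystander: a second such board
- brush: bystander: wooden brush 110 by 35 by 30 mm, lying between the fixture and the robot
- standoff: bystander: brass spacer 12 mm across, 22 mm high, standing on the fixture plate beside the slide; origin at its foot
- connector: bystander: white connector 22 by 14 by 12 mm, on the fixture plate on the other side of the slide
- flux_bottle: bystander: white bottle 52 mm across, 110 mm high
- solder_spool: bystander: metal spool of solder 64 mm across, 46 mm high
- tweezers: bystander: steel tweezers 110 mm long, lying flat
Mind the look-alikes: they are no part of the job. What is shaped like the flange but blue or orange is not meant.

How it is judged:
On the way:
1. the notch is brought in front of the tongue (within 8 mm of the tongue line) while the tongue is still outside the notch (horizontal distance between notch and tongue_line below 0.008 m and value of joint slide below 0.008 m), for 0.2 s.
At the end, for the whole second after the job is handed in: the slide stands at least 13 mm of its 16 mm home with its tongue in the notch (mouth of the notch within 8 mm of the tongue line), the slide at rest and the flange lying flat on the fixture plate (tilt under 0.03 rad, height within 2.5 mm) (value of joint slide above 0.013 m and horizontal distance between notch and tongue_line below 0.008 m and angle between flange_mid's own z axis and vertical below 0.03 rad and height (world z) of flange_mid between 0.0235 and 0.0285 m and velocity of joint slide between -0.005 and 0.005 m/s); the robot touches nothing.
It fails at once if the flange or slide is forced: more than 30 N between the flange and the fixture or its slide (contact force between flange and fixture above 30 N).
It fails at once if a bystander is moved by more than 15 mm (distance of any of board_a, board_b, brush, standoff, connector, flux_bottle, solder_spool, tweezers from where it was at the start of the episode above 0.015 m).
It also fails if it takes over 72 s, if anything falls off the work surface, if the arm or the gripper's body presses on something with over 40 N, if the wrist force passes 120 N, or if a joint passes its speed limit or range.

### The arm

A 7-joint arm with a two-finger parallel gripper is mounted at the origin on the work surface. World frame = base frame: x ahead of the robot, y to its left, z up, the work surface at z = 0. Lengths are in m, angles in rad, forces in N, time in s.
With the tool pointing down it reaches from about 0.4 to 0.85 m from the base axis. Payload 6.9 kg.
Tool frame: the origin (TCP) lies midway between the tips of the shut fingers; the grasp point (between the pads) lies behind it (ctrl.pinch_z is the z of the grasp point in the tool frame, in m); z points along the fingers, y is the direction in which the jaws open and shut (so a half turn about z gives the same grasp; the last joint's range is limited). The gripper opens to 85 mm and grips with 20 to 120 N. Pads are 22 mm wide; open, the fingers measure 114 mm over their backs; the gripper's body (76 mm by 85 mm) begins 54 mm behind the grasp point. The pads swing forward as they close: fully open they stand 13 mm farther back than shut.
Start: joints at [-1.052, 0.507, -0.238, 1.5, 0.126, 1.149, -0.155], TCP at [0.251, 0.572, 0.231] pointing down, gripper open.
Joint ranges: [-3.08, 3.08], [-0.24, 2.05], [-1.43, 1.35], [0, 2.5], [-1.52, 4.66], [0.17, 1.96], [-2.89, 2.89]. Speed limits (rad/s): [2.39, 2.39, 3.14, 3.14, 3.14, 3.14, 3.14].

### API

Orientations are given as a unit quaternion [w, x, y, z].
In Python, from station import ctrl, get_state, vision, ticket, models gives the robot as it stands. Calls block until the motion is done:
- ctrl.movep(position, orientation): joint-space move of the TCP to a pose.
- ctrl.movel(position, frame=None, max_speed=0.15): straight line of the TCP; frame=None keeps the orientation; max_speed is the mean speed in m/s.
- ctrl.set_joints(angles): joint-space move.
- ctrl.ungrasp() and ctrl.close_gripper(force=None): open the fingers fully, or close them until they stop; force is the grip in N (None keeps the last).
- ctrl.pause(seconds).
- ctrl.ik(position, orientation): joint angles nearest the present ones, or None.
- get_state(): the state.
- vision.grab_frame(name): name is "side" or "top"; returns (picture, depth): 400x640x3 uint8, blue, green, red; 400x640 float32, m along the optical axis (not along the pixel's ray), 0 where there is no reading.
- vision.camera_info(name): a dict with "mtx" (3x3 intrinsics, pixels), "R" (3x3) and "t" (3): a world point X has camera coordinates R X + t. Camera axes: x right, y down, z forward; pixel columns grow to the right and rows downward; lengths in m; the calibration is good to about 2 mm. A picture is of the moment at which its call begins. camera_info takes no time and is no camera call.
A pose or a line that the arm cannot do raises ctrl.Unreachable and nothing moves.
- ticket.close_job(): hands the job in, once; it reports no verdict.
Trained networks look in the newest picture that a camera, given by its name, has taken for a name from the list of things; names that differ only in an ending like _2 or _b are one class to them, and where a whole thing is asked for, a point or a joint stands for the part that bears it (a point fixed in the world has none). Each returns a list of dicts, best first, with "p" (0 to 1); they miss things now and then, are a little off and sometimes report something else, mostly with a low value. They report only what shows in the picture. A call takes as long as a camera call. They do not tell look-alikes from the thing itself.
- models.recognise(camera, target): "point" ([column, row] in pixels, amid what is visible of it).
- models.masks_of(camera, target): "mask" (400x640 bool, what is visible of it) and "point" ([column, row] in pixels, amid what is visible of it).
The state is a dict: "time": time; "qpos": joint angles; "qd": joint speeds; "tau": joint torques, N m; "tcp_pos": TCP position; "eef_rot": TCP orientation; "contact_force": force on the tool from outside, world axes, zero at the start; "wrist_torque": the same for the moment, N m; "width": finger opening in m.
Only numpy, scipy, OpenCV 4.12 (cv2) and the standard library are available. Lean on these libraries where they do the work, as an engineer would, in place of code of your own. Each camera call takes 0.05 s, during which the arm holds its last target.

## Working session

There is one attempt and no reset: what is moved stays moved. The work goes in short steps, each a Python script; the robot and the scene stay as the last script left them, time stands still between calls to the robot, and variables do not carry over. Pictures are saved under pics/ and viewed, and the job is handed in when it is done.

```bash
ls; mkdir -p pics; python3 - <<'E'
from station import ctrl,get_state,vision,models
import cv2,numpy as np
for n in ("top","side"):
    im,d=vision.grab_frame(n); cv2.imwrite(f"pics/{n}0.png",im); np.save(f"pics/{n}0.npy",d)
    c=vision.camera_info(n); print(n,c)
    for t in ("flange","fixture","slide","thumb_plate","notch"):
        print(t,[(round(r["p"],2),np.round(r["point"]).tolist()) for r in models.recognise(n,t)])
s=get_state();print(s["time"],s["tcp_pos"],s["eef_rot"],s["width"],s["contact_force"],ctrl.pinch_z)
E
```

```text
pics
top {'mtx': array([[428.32047252,   0.        , 327.45093111],
       [  0.        , 428.32047252, 197.51072007],
       [  0.        ,   0.        ,   1.        ]]), 'R': array([[-0.01423881, -0.9995061 , -0.0280145 ],
       [-0.99762885,  0.01608764, -0.06691686],
       [ 0.0673345 ,  0.02699525, -0.99736519]]), 't': array([0.00168982, 0.46078313, 1.15707567])}
flange [(0.89, [406.0, 158.0]), (0.8, [331.0, 154.0]), (0.63, [451.0, 297.0])]
fixture [(0.67, [297.0, 163.0])]
slide [(0.72, [285.0, 161.0])]
thumb_plate [(0.5, [284.0, 164.0])]
notch [(0.91, [324.0, 153.0]), (0.9, [404.0, 159.0])]
side {'mtx': array([[380.14301881,   0.        , 313.68540194],
       [  0.        , 380.14301881, 193.74309936],
       [  0.        ,   0.        ,   1.        ]]), 'R': array([[ 0.94288813, -0.33295975,  0.00998861],
       [-0.23353747, -0.68212806, -0.69293691],
       [ 0.23753361,  0.65102927, -0.72092903]]), 't': array([-0.43236183,  0.12590919,  1.23139926])}
flange [(0.86, [261.0, 297.0]), (0.83, [345.0, 187.0]), (0.58, [365.0, 238.0])]
fixture [(0.55, [329.0, 179.0])]
slide [(0.59, [327.0, 165.0]), (0.48, [387.0, 177.0])]
thumb_plate []
notch [(0.8, [368.0, 235.0]), (0.75, [345.0, 186.0]), (0.61, [262.0, 300.0])]
0.6 [0.251324   0.57224062 0.23130902] [1.97106770e-05 2.05410469e-01 9.78675911e-01 1.66692270e-05] 0.08511855209125527 [ 0.48489872 -0.08740132  0.50320624] -0.0187
```

View pics/top0.png

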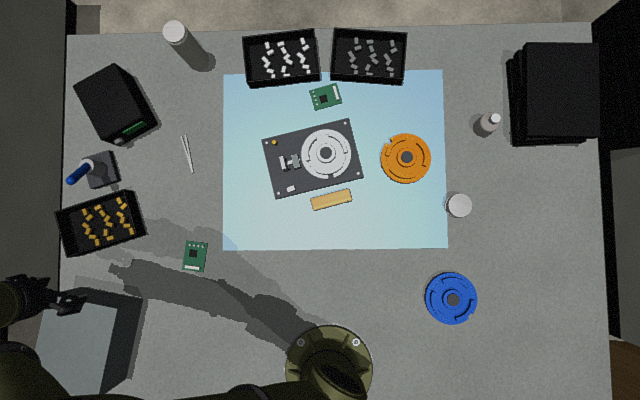

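View pics/side0.png

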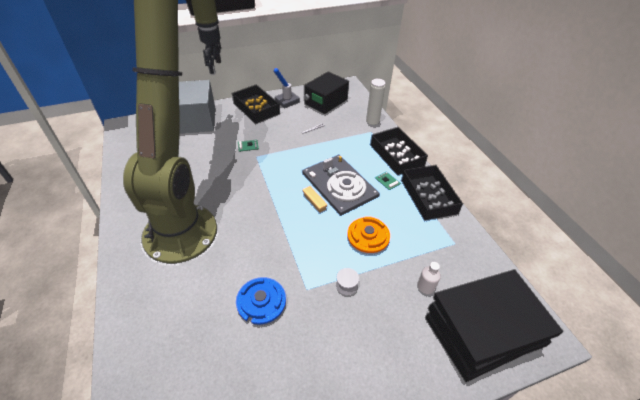

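```bash
python3 -c "
import cv2
im=cv2.imread('pics/top0.png')[100:220,240:400]
cv2.imwrite('pics/top0z.png',cv2.resize(im,None,fx=5,fy=5,interpolation=cv2.INTER_CUBIC))
im=cv2.imread('pics/side0.png')[120:240,270:430]
cv2.imwrite('pics/side0z.png',cv2.resize(im,None,fx=5,fy=5,interpolation=cv2.INTER_CUBIC))"
```

```text
(no output)
```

View pics/top0z.png

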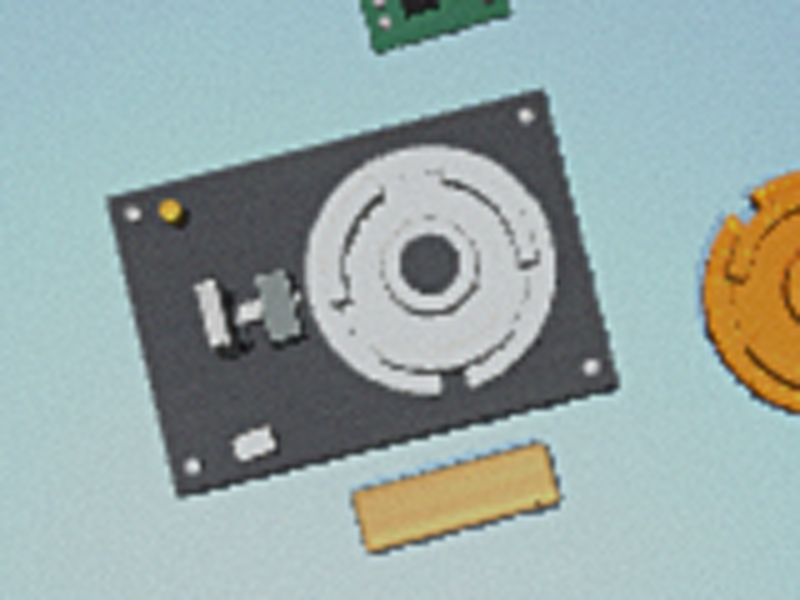

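View pics/side0z.png

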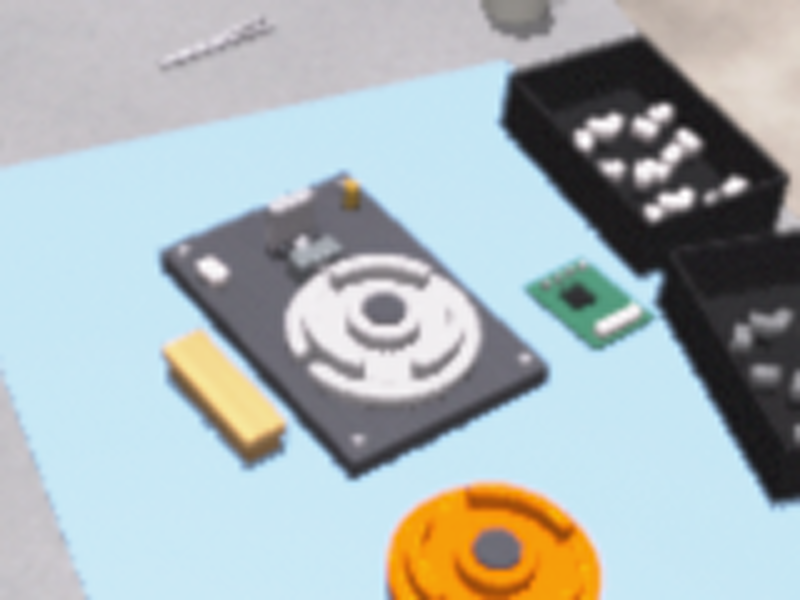

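The white flange is at about (326,153) in the top picture, with its notch facing down (about (330,177)) towards the robot. The slide is to the left, with the guide at (296,161) and the thumb plate at (283,163). Orange (406,158) and blue (451,297) are look-alikes. Next I'll fit the fixture pose and rectify the view.

```bash
cat > h.py <<'E'
from station import ctrl,get_state,vision,models,ticket
import cv2,numpy as np
from scipy.optimize import least_squares
def proj(n,X):
    c=vision.camera_info(n); Y=np.atleast_2d(X)@c["R"].T+c["t"]; p=Y@c["mtx"].T; return p[:,:2]/p[:,2:]
def avg(n,k=6): return np.mean([vision.grab_frame(n)[0].astype(np.float32) for _ in range(k)],0).astype(np.uint8)
def f2w(F,P):
    x,y,a=F; P=np.atleast_2d(np.array(P,float)); c,s=np.cos(a),np.sin(a)
    return np.c_[x+c*P[:,0]-s*P[:,1], y+s*P[:,0]+c*P[:,1], P[:,2]]
def rect(n,im,F,z,x=(-.09,.09),y=(-.09,.17),s=3000.):
    # rectified: columns = -y fixture... rows= -x fixture (x up, y left)
    W=int((y[1]-y[0])*s);H=int((x[1]-x[0])*s)
    src=np.float32([[0,0],[W,0],[W,H],[0,H]])
    dst=proj(n,f2w(F,[[x[1],y[1],z],[x[1],y[0],z],[x[0],y[0],z],[x[0],y[1],z]])).astype(np.float32)
    M=cv2.getPerspectiveTransform(src,dst)
    return cv2.warpPerspective(im,M,(W,H),flags=cv2.INTER_CUBIC|cv2.WARP_INVERSE_MAP)
E
python3 - <<'E'
from h import *
cor={}
uv=np.array([[108,198],[545,90],[618,388],[180,495]])
px=(uv+.5)/5-.5+[240,100]
fp=np.array([[.085,.165,.02],[.085,-.085,.02],[-.085,-.085,.02],[-.085,.165,.02]])
r=least_squares(lambda F:(proj("top",f2w(F,fp))-px).ravel(),[.6,0,.2]); F=r.x
print(F,np.round(r.fun,2))
np.save("F.npy",F)
im=avg("top");cv2.imwrite("pics/topavg.png",im)
cv2.imwrite("pics/r20.png",rect("top",im,F,.02)); cv2.imwrite("pics/r32.png",rect("top",im,F,.032))
ims=avg("side");cv2.imwrite("pics/sideavg.png",ims)
cv2.imwrite("pics/s32.png",rect("side",ims,F,.032))
print(get_state()["time"])
E
```

```text
[ 0.57877742 -0.0036827   0.22451909] [-0.24  0.01  0.26 -0.09  0.61 -0.16 -0.64  0.22]
1.2
```

View pics/r32.png

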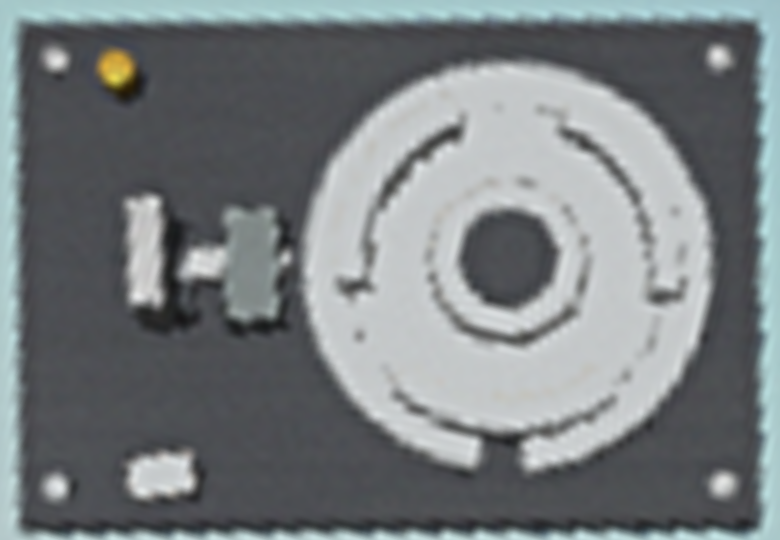

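View pics/s32.png

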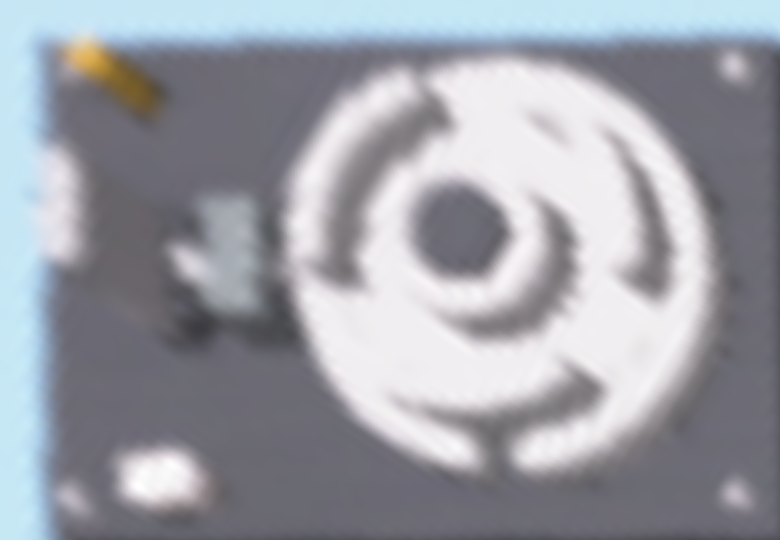

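```bash
python3 - <<'E'
from h import *
F=np.load("F.npy")
im=cv2.imread("pics/topavg.png"); ims=cv2.imread("pics/sideavg.png")
a=rect("top",im,F,.030,(-.025,.025),(.06,.13),5500.); b=rect("top",im,F,.039,(-.025,.025),(.06,.13),5500.)
c=rect("side",ims,F,.030,(-.025,.025),(.06,.13),5500.); d=rect("side",ims,F,.039,(-.025,.025),(.06,.13),5500.)
o=np.vstack([np.hstack([a,b]),np.hstack([c,d])])
for y in (137,137+275): o[y]=(0,0,255)
cv2.imwrite("pics/slide.png",o)
# circle fit of disc at z=.032
r=rect("top",im,F,.032); g=cv2.cvtColor(r,cv2.COLOR_BGR2GRAY).astype(float)
def edge(c0,c1,R=.068):
    pts=[]
    for t in np.radians(np.arange(0,360,3)):
        rr=np.arange(.060,.076,.0002); u=510-(c1+rr*np.sin(t))*3000; v=270-(c0+rr*np.cos(t))*3000
        p=cv2.remap(g.astype(np.float32),u.astype(np.float32)[None],v.astype(np.float32)[None],1)[0]
        k=np.where(p<145)[0]
        if len(k) and k[0]>10: pts.append((c0+rr[k[0]]*np.cos(t),c1+rr[k[0]]*np.sin(t)))
    return np.array(pts)
c=np.zeros(3)
for i in range(3):
    P=edge(c[0],c[1]); s=least_squares(lambda q:np.hypot(P[:,0]-q[0],P[:,1]-q[1])-q[2],[c[0],c[1],.068],loss="soft_l1",f_scale=.0005); c=s.x; print(len(P),c*1000)
# notch: dark along radius .060-.064
for R in (.058,.060,.062,.064):
    t=np.radians(np.arange(150,210,.25)); u=510-(c[1]+R*np.sin(t))*3000; v=270-(c[0]+R*np.cos(t))*3000
    p=cv2.remap(g.astype(np.float32),u.astype(np.float32)[None],v.astype(np.float32)[None],1)[0]
    k=np.where(p<140)[0]; print(R,np.degrees(t[k[0]]),np.degrees(t[k[-1]]),np.degrees(t[k]).mean(), np.radians(len(k)*.25)*R*1000)
print(f2w(F,[[c[0],c[1],.03]]))
E
```

```text
115 [ 1.34902895  1.00601697 67.99265849]
116 [ 1.35103439  1.00758245 67.9877025 ]
116 [ 1.35424276  1.00445182 67.98523187]
0.058 157.0 209.75 182.40530303030303 33.40560188317147
0.06 171.75 184.5 178.125 13.61356816555577
0.062 171.75 184.75 178.25 14.337879805133417
0.064 172.0 184.25000000000003 178.125 13.962634015954636
[[ 0.57987405 -0.00240196  0.03      ]]
```

View pics/slide.png

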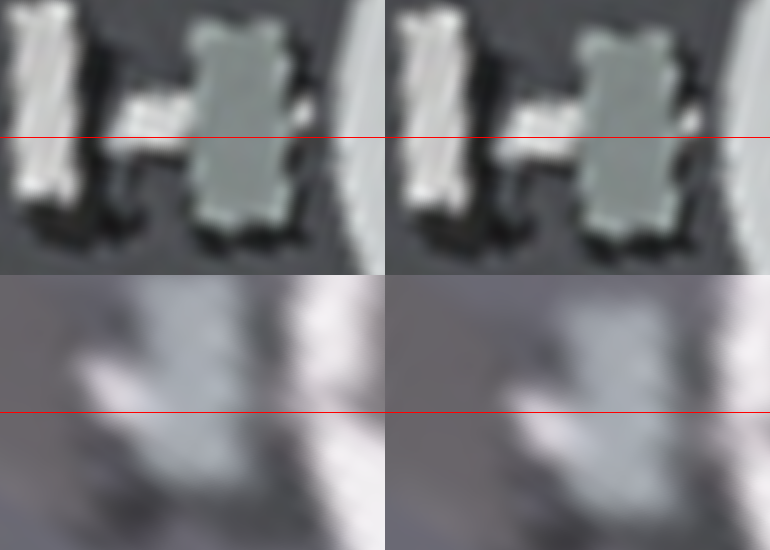

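```bash
python3 - <<'E'
from h import *
p=np.radians(11.)
ctrl.close_gripper(30); print(get_state()["time"],get_state()["width"])
ctrl.movep(at(p,z=.10),quat(p)); print(get_state()["time"])
ctrl.movel(at(p,z=.055),quat(p),.15)
f0=get_state(); print(f0["time"],f0["tcp_pos"],f0["contact_force"])
im,_=vision.grab_frame("top");cv2.imwrite("pics/t1.png",cv2.resize(im[90:230,230:430],None,fx=4,fy=4))
im,_=vision.grab_frame("side");cv2.imwrite("pics/s1.png",cv2.resize(im[120:240,270:430],None,fx=5,fy=5))
E
```

```text
1.9667 3.8181187552485016e-05
4.425
4.875 [0.63088469 0.007909   0.05498267] [ 0.09867035 -0.16022742  0.9379858 ]
```

View pics/t1.png

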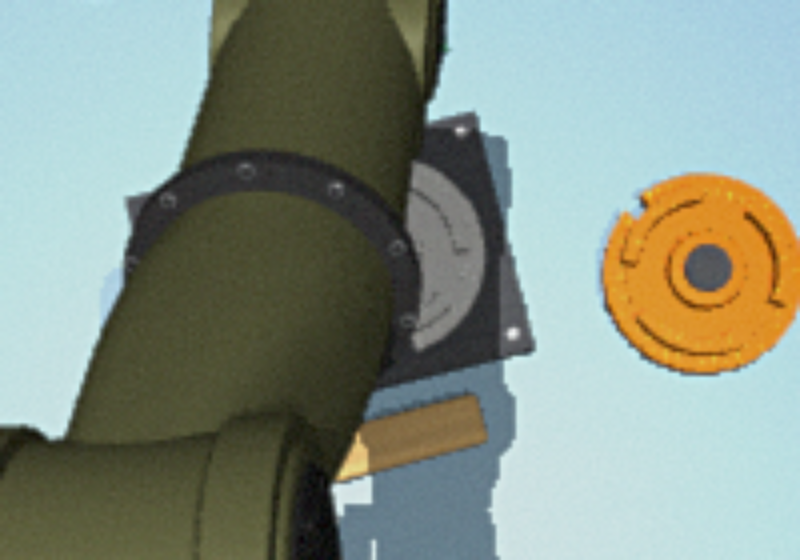

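View pics/s1.png

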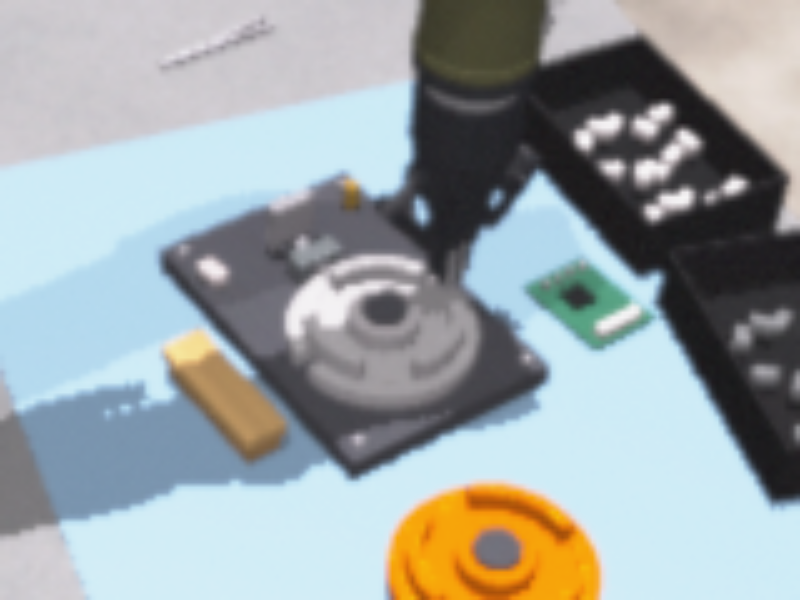

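The top view is blocked by the arm. In the side view the closed tips hover over the far gap, at about (455,270) in the zoom. Now I'll descend and push gently.

```bash
cat >> h.py <<'E'
def arc(d0,d1,step=4,sp=.05,r=.052,z=.036,fmax=14):
    n=max(1,int(np.ceil(abs(d1-d0)/step)))
    for d in np.linspace(d0,d1,n+1)[1:]:
        p=np.radians(d); ctrl.movel(at(p,r,z),quat(p),sp); s=get_state()
        f=s["contact_force"]; t=np.array([-np.sin(p),np.cos(p)]); u=np.array([np.cos(p),np.sin(p)])
        print("%.1f t=%.2f ft=%.1f fr=%.1f fz=%.1f"%(d,s["time"],f[:2]@t,f[:2]@u,f[2]))
        if np.hypot(*f[:2])>fmax: print("STOP");break
    return d
E
python3 - <<'E'
from h import *
p=np.radians(11.)
for z in (.045,.040,.036):
    ctrl.movel(at(p,z=z),quat(p),.05); s=get_state(); print(s["time"],s["tcp_pos"],s["contact_force"])
    if np.linalg.norm(s["contact_force"])>6: break
else:
    arc(11,-9)
E
```

```text
5.325 [0.63070439 0.00753772 0.04475523] [-1.06678387 -0.90484609  0.59216128]
5.575 [0.63069359 0.00754238 0.03961683] [0.11665351 0.11258321 0.33492021]
5.825 [0.63075644 0.00751634 0.03571376] [-1.87681482  0.69895401 -0.40163255]
7.0 t=6.08 ft=-0.8 fr=0.3 fz=0.0
3.0 t=6.33 ft=1.2 fr=1.2 fz=1.1
-1.0 t=6.58 ft=1.7 fr=1.2 fz=0.2
-5.0 t=6.83 ft=0.1 fr=1.6 fz=0.1
-9.0 t=7.08 ft=1.0 fr=0.2 fz=0.1
```

```bash
cat >> h.py <<'E'
def side(name):
    im=avg("side",3); F=np.load("F.npy"); cv2.imwrite(f"pics/{name}.png",np.vstack([cv2.resize(im[140:220,290:400],(780,567))[:],])) ; cv2.imwrite(f"pics/{name}r.png",rect("side",im,F,.032))
E
python3 - <<'E'
from h import *
side("s2"); print(get_state()["time"])
E
```

```text
7.225
```

View pics/s2r.png

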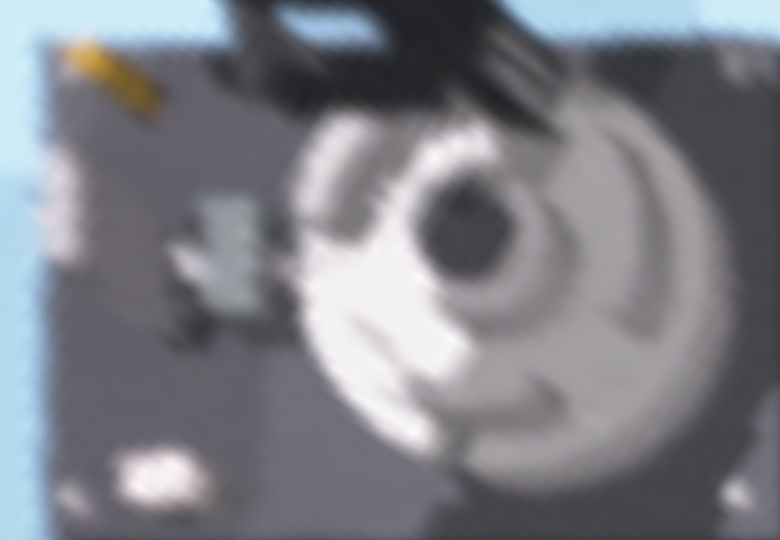

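It turned about 15°, and the tip leads the gap centre by about 5°. Continuing.

```bash
python3 - <<'E'
from h import *
arc(-9,-76,step=5)
side("s3"); im=avg("top",2); F=np.load("F.npy"); cv2.imwrite("pics/t3r.png",rect("top",im,F,.032)); print(get_state()["time"])
E
```

```text
-13.8 t=7.47 ft=0.9 fr=0.4 fz=1.7
-18.6 t=7.72 ft=1.8 fr=1.0 fz=0.3
-23.4 t=7.97 ft=1.1 fr=-0.6 fz=0.3
-28.1 t=8.22 ft=1.3 fr=-0.0 fz=0.5
-32.9 t=8.47 ft=1.8 fr=0.1 fz=0.5
-37.7 t=8.72 ft=1.2 fr=-1.1 fz=-0.6
-42.5 t=8.97 ft=1.4 fr=-0.4 fz=0.6
-47.3 t=9.22 ft=0.3 fr=-0.4 fz=0.5
-52.1 t=9.47 ft=1.3 fr=-0.3 fz=-0.2
-56.9 t=9.72 ft=0.3 fr=-1.0 fz=0.4
-61.6 t=9.97 ft=0.5 fr=-0.9 fz=-0.7
-66.4 t=10.22 ft=0.7 fr=-0.5 fz=0.9
-71.2 t=10.47 ft=0.7 fr=-0.3 fz=0.1
-76.0 t=10.72 ft=0.9 fr=-1.5 fz=1.2
10.975
```

View pics/s3r.png

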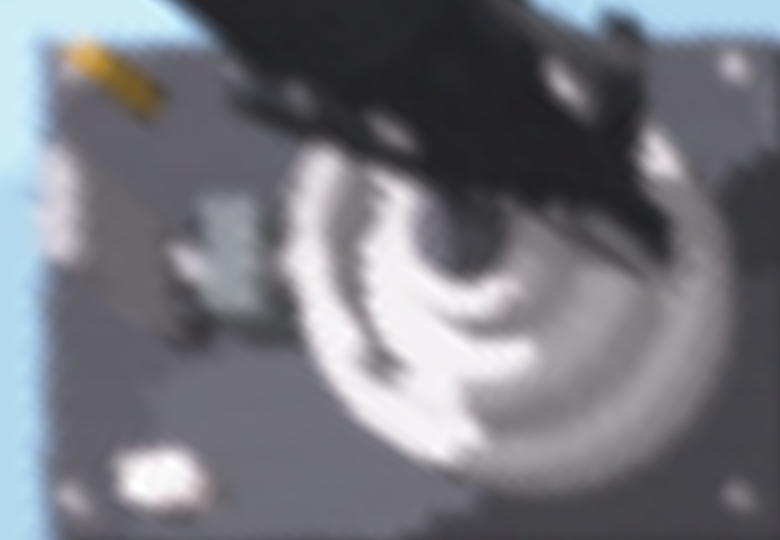

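View pics/t3r.png

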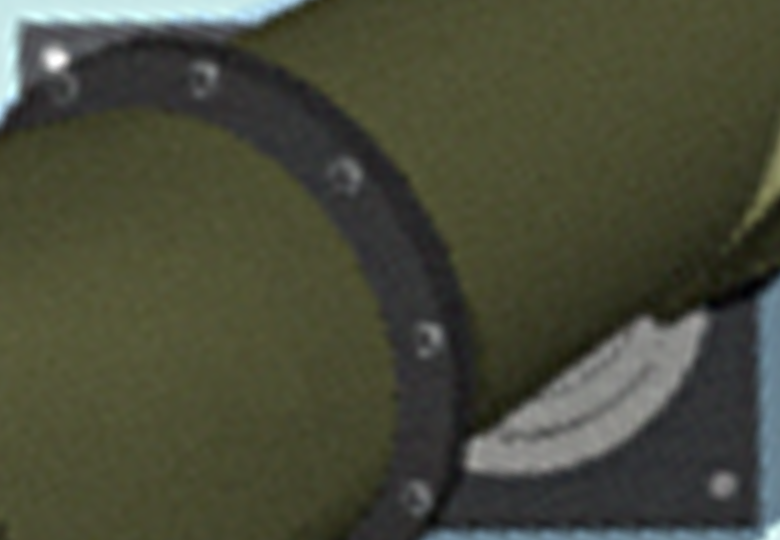

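```bash
cat >> h.py <<'E'
def measure(name,lo=60,hi=120):
    im=avg("top",8); F=np.load("F.npy"); r=rect("top",im,F,.032); cv2.imwrite(f"pics/{name}.png",r); cv2.imwrite(f"pics/{name}_raw.png",im)
    a=rect("top",im,F,.031,(-.025,.025),(.05,.13),9000.); a[225]=(0,0,255); cv2.imwrite(f"pics/{name}z.png",a)
E
python3 - <<'E'
from h import *
arc(-76,-81.5,step=2,sp=.03)
p=np.radians(-81.5); arc(-81.5,-79.5,step=2,sp=.03); p=np.radians(-79.5)
ctrl.movel(at(p,z=.12),quat(p),.2); q=np.array(get_state()["qpos"]); q[0]-=.75; ctrl.set_joints(q.tolist())
print(get_state()["time"],get_state()["tcp_pos"])
measure("m1"); print(get_state()["time"])
E
```

```text
-77.8 t=11.22 ft=1.8 fr=-0.6 fz=-0.1
-79.7 t=11.47 ft=2.1 fr=0.1 fz=0.6
-81.5 t=11.72 ft=1.9 fr=-1.1 fz=-0.6
-79.5 t=11.97 ft=0.2 fr=0.1 fz=1.0
14.1333 [0.46840867 0.36091465 0.12000778]
14.5333
```

View pics/m1.png

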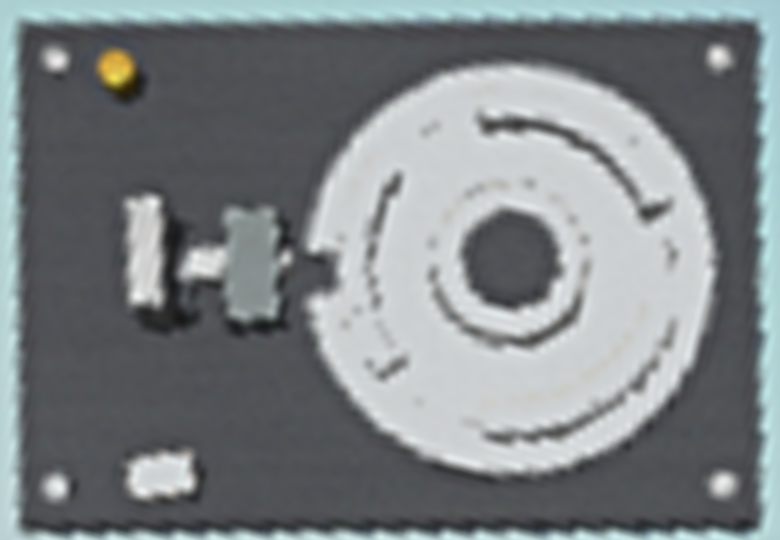

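View pics/m1z.png

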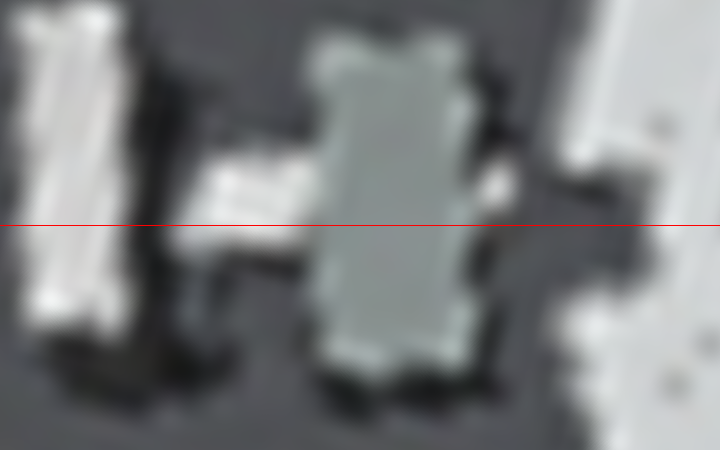

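The notch now faces the tongue. In the 9 px/mm zoom its centre is at row ~230 and the tongue's is at ~200, so it needs about 3 mm more, or 2.6°. I'll nudge it and then pinch the thumb plate and try.

```bash
cat >> h.py <<'E'
FC=np.array([C[0],C[1],YAW])
QP=quat(YAW+np.pi/2,1)
def pp(y,z,x=.001): return f2w(FC,[[x,y,z]])[0].tolist()
def fl(s):
    f=s["contact_force"]; return f[0]*-np.sin(YAW)+f[1]*np.cos(YAW)
def nudge(to,start):
    p=np.radians(start); ctrl.movep(at(p,z=.075),quat(p)); ctrl.movel(at(p),quat(p),.12)
    arc(start,to,step=2.5,sp=.03)
    b=start; p=np.radians(b); ctrl.movel(at(p),quat(p),.05); ctrl.movel(at(p,z=.075),quat(p),.2)
E
python3 - <<'E'
from h import *
nudge(-84.1,-79.5); print(get_state()["time"])
ctrl.ungrasp(); ctrl.movep(pp(.117,.10),QP); print(get_state()["time"])
ctrl.movel(pp(.117,.045),QP,.12)
s=get_state();print(s["time"],s["tcp_pos"],s["contact_force"])
side("s4")
E
```

```text
-81.8 t=16.86 ft=0.4 fr=-0.0 fz=0.6
-84.1 t=17.11 ft=2.3 fr=-0.3 fz=2.7
17.7
19.2
19.8083 [0.5552433  0.11080254 0.04523869] [0.42254666 0.1855305  0.4179709 ]
```

View pics/s4.png

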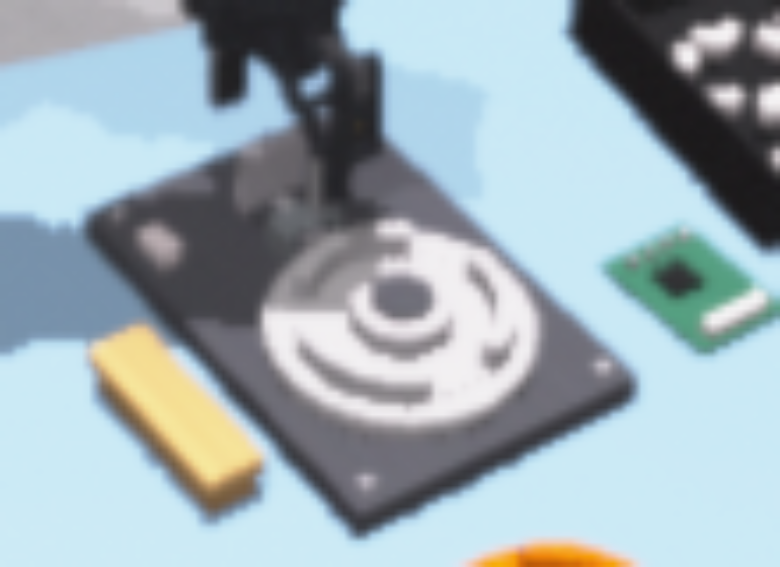

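```bash
python3 - <<'E'
from h import *
ctrl.close_gripper(20); s=get_state(); print(s["time"],s["width"],s["contact_force"],fl(s))
f0=fl(s)
if .009<s["width"]<.016:
  for i in range(1,19):
    y=.117-i*.001
    ctrl.movel(pp(y,.045),QP,.02); s=get_state(); f=fl(s)-f0
    c=np.array(s["tcp_pos"][:2])-C; print("%.4f act %.4f t%.2f f=%.1f"%(y,c@[-np.sin(YAW),np.cos(YAW)],s["time"],f))
    if f>7: print("STOP");break
E
```

```text
20.6167 0.011434313379394037 [-0.99675273  0.41929321  3.13507868] 0.6306848785337816
0.1160 act 0.1162 t20.87 f=1.8
0.1150 act 0.1149 t21.12 f=0.7
0.1140 act 0.1138 t21.37 f=1.5
0.1130 act 0.1131 t21.62 f=1.4
0.1120 act 0.1128 t21.87 f=2.8
0.1110 act 0.1113 t22.12 f=2.7
0.1100 act 0.1102 t22.37 f=2.0
0.1090 act 0.1091 t22.62 f=1.5
0.1080 act 0.1081 t22.87 f=3.0
0.1070 act 0.1071 t23.12 f=1.3
0.1060 act 0.1061 t23.37 f=1.7
0.1050 act 0.1052 t23.62 f=2.1
0.1040 act 0.1042 t23.87 f=2.0
0.1030 act 0.1034 t24.12 f=2.8
0.1020 act 0.1034 t24.37 f=4.8
0.1010 act 0.1033 t24.62 f=6.7
0.1000 act 0.1033 t24.87 f=10.1
STOP
```

It ran past the edge zone and met a firm stop at about 16 mm. I'll relieve the preload, release and check.

```bash
python3 - <<'E'
from h import *
ctrl.movel(pp(.1028,.045),QP,.02); s=get_state(); print(fl(s),s["tcp_pos"])
ctrl.ungrasp(); s=get_state(); print(s["time"],s["contact_force"],s["width"])
ctrl.movel(pp(.1028,.14),QP,.12); q=np.array(get_state()["qpos"]); q[0]+=.9; ctrl.set_joints(q.tolist())
s=get_state(); print(s["time"],s["contact_force"],s["tcp_pos"])
measure("m2"); side("s5"); print(get_state()["time"])
E
```

```text
4.431070526790277 [0.5579215  0.09864613 0.04507534]
25.8667 [ 0.29071233 -0.18899882 -0.20625825] 0.08530827581391419
28.6 [-0.33186733  0.22799142 -0.07401391] [ 0.42461336 -0.3744227   0.13909753]
29.15
```

View pics/m2.png

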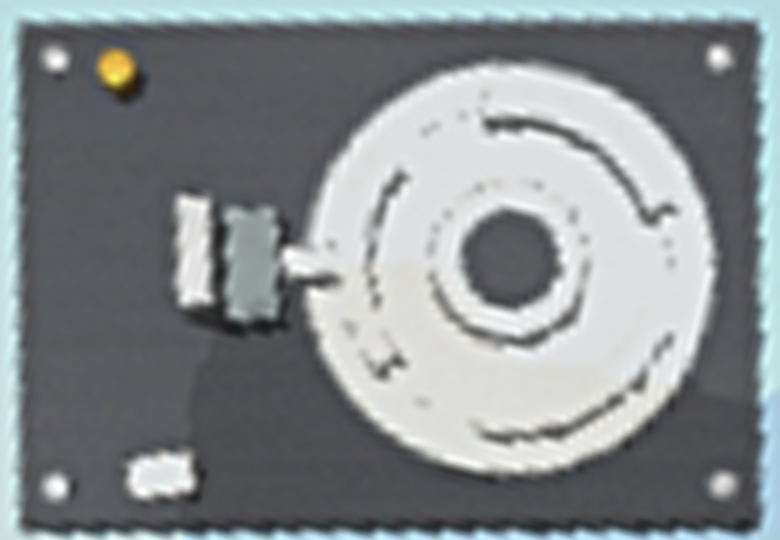

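View pics/s5.png

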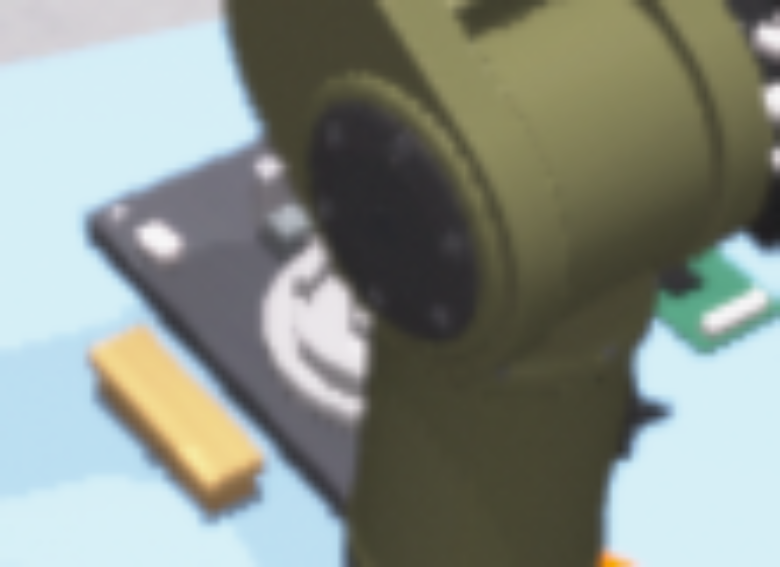

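The tongue (310,262) is in the notch, and the thumb plate moved from column 145 to 194, which is about 16 mm. I'll check flatness and the bystanders, then hand in.

```bash
python3 - <<'E'
from h import *
d=np.mean([vision.grab_frame("top")[1] for _ in range(5)],0); d0=np.load("pics/top0.npy")
F=np.load("F.npy")
c=vision.camera_info("top")
pts=[(0.0613*np.cos(a),.0613*np.sin(a)) for a in np.radians(np.arange(0,360,15)) if abs(np.degrees(a)-90)>20]
W=f2w(F,[[x+.00135,y+.001,.032] for x,y in pts]); p=np.round(proj("top",W)).astype(int)
def hz(d): 
    out=[]
    for u,v in p:
        z=d[v,u]; X=c["R"].T@(np.linalg.inv(c["mtx"])@[u*z,v*z,z]-c["t"]); out.append(X)
    return np.array(out)
for D in (d0,d):
    X=hz(D); A=np.c_[X[:,:2]-X[:,:2].mean(0),np.ones(len(X))]; s=np.linalg.lstsq(A,X[:,2],rcond=None)[0]; print("tilt",s[:2],"z",s[2])
a=cv2.imread("pics/top0.png"); b=cv2.imread("pics/m2_raw.png")
df=cv2.absdiff(a,b).max(2); df=(df>70).astype(np.uint8)*255; cv2.imwrite("pics/diff.png",np.vstack([df[20:290]]))
E
```

```text
tilt [-2.72962991 -0.16761701] z 0.08467134311662826
tilt [-0.0003539  -0.00439494] z 0.030707735210616083
```

View pics/diff.png

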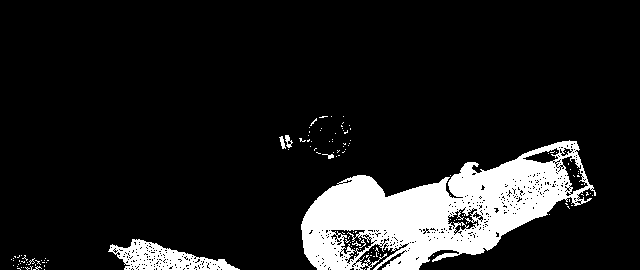

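View pics/m2_raw.png

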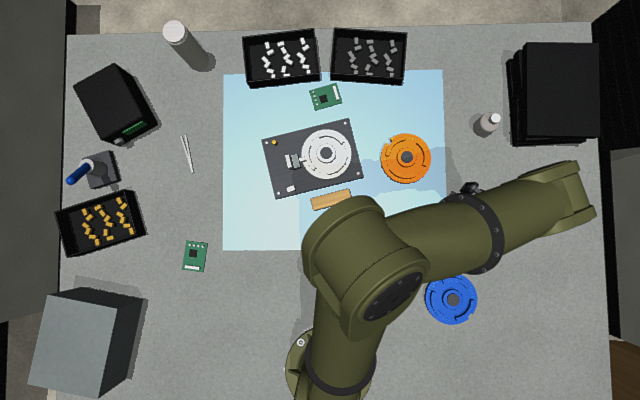

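```bash
python3 - <<'E'
from h import *
print(ticket.close_job()); print(get_state()["time"])
E
```

```text
the job is handed in; nothing more can be done
None
the job is handed in; nothing more can be done
```

I turned the flange about 90° by pushing a wall end in one rim gap, with about 2 N along the rim. I then nudged it about 2.6° further so the notch matched the tongue's offset as seen in the top camera. Last, I pinched the thumb plate and pushed the slide in. It went home on the first try, without catching on the flange's edge, and I handed the job in at about 29.5 s.

**Last checks:**
- **Slide:** the tongue sits in the notch in the top picture. The thumb plate moved about 16 mm, to a firm stop. I stopped pushing at 10 N, measured at the tool.
- **Flange:** it lies flat. Depth readings gave a tilt of about 0.004 rad and a disc top at 31 mm, against 32 mm nominal. The same check on the first depth frame gave nonsense (probably missing depth readings), so I had no before-and-after comparison.
- **Bystanders:** those visible in the final top picture had not moved. The arm hid the solder spool, so I could not check it directly. The open gripper was at 0.14 m there, well above the 46 mm spool.
- **Robot:** the gripper was open and clear, with contact force near zero. The final side picture was mostly blocked by the arm and added little.

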